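# Re-rack four reagent bottles in reverse order

### The job

Move the four capped bottles from the blue rack into the empty white rack, one to a compartment, in reverse order: the bottle that stands leftmost in the blue rack, as the robot sees it, goes into the rightmost compartment of the white rack, the next one beside it, and so on. Set each bottle down upright on the compartment floor without dropping or toppling any, and leave the petri dish and the timer where they are.

Things in the scene. Friction and masses are not known exactly. Their poses are not given: they have to be found in the camera images.
- red_bottle: closed glass bottle with a ribbed red screw cap and a paper label, 112 mm high, body 56 mm across up to 70 mm, then sloping in to 40 mm below the cap; the cap (narrow orange ring under it) is 41 mm across and takes the top 19 mm (93 to 112 mm above its underside): grip it by the cap. Weighs 0.13 to 0.26 kg. Origin at the centre of its underside, z up along its axis; its yaw does not matter
- yellow_bottle: closed glass bottle with a ribbed yellow screw cap and a paper label, 112 mm high, body 56 mm across up to 70 mm, then sloping in to 40 mm below the cap; the cap (narrow orange ring under it) is 41 mm across and takes the top 19 mm (93 to 112 mm above its underside): grip it by the cap. Weighs 0.13 to 0.26 kg. Origin at the centre of its underside, z up along its axis; its yaw does not matter
- green_bottle: closed glass bottle with a ribbed green screw cap and a paper label, 112 mm high, body 56 mm across up to 70 mm, then sloping in to 40 mm below the cap; the cap (narrow orange ring under it) is 41 mm across and takes the top 19 mm (93 to 112 mm above its underside): grip it by the cap. Weighs 0.13 to 0.26 kg. Origin at the centre of its underside, z up along its axis; its yaw does not matter
- white_bottle: closed glass bottle with a ribbed white screw cap and a paper label, 112 mm high, body 56 mm across up to 70 mm, then sloping in to 40 mm below the cap; the cap (narrow orange ring under it) is 41 mm across and takes the top 19 mm (93 to 112 mm above its underside): grip it by the cap. Weighs 0.13 to 0.26 kg. Origin at the centre of its underside, z up along its axis; its yaw does not matter
- red_mat: thin red mat, 72 mm square, 3 mm thick, lying fixed in the blue rack's compartment where the red-capped bottle stands at the start (bottle underside 9 mm above the bench); origin at the centre of its underside. It shows which place that bottle came from
- yellow_mat: thin yellow mat, 72 mm square, 3 mm thick, lying fixed in the blue rack's compartment where the yellow-capped bottle stands at the start (bottle underside 9 mm above the bench); origin at the centre of its underside. It shows which place that bottle came from
- green_mat: thin green mat, 72 mm square, 3 mm thick, lying fixed in the blue rack's compartment where the green-capped bottle stands at the start (bottle underside 9 mm above the bench); origin at the centre of its underside. It shows which place that bottle came from
- white_mat: thin white mat, 72 mm square, 3 mm thick, lying fixed in the blue rack's compartment where the white-capped bottle stands at the start (bottle underside 9 mm above the bench); origin at the centre of its underside. It shows which place that bottle came from
- blue_rack: Blue rack that holds the bottles at the start, left or right of the white one. 84 x 328 x 28 mm, fixed. 4 compartments in a row along its y, each 76 (x) by 77 mm (y), centres at x = 0, y = +121.5, +40.5, -40.5, -121.5 mm; walls 4 mm thick, tops 28 mm and floor 6 mm above the bench. Origin under its centre, at bench height; x away from the robot, y to the robot's left (yaw up to 0.3 rad), z up
- white_rack: White rack, empty at the start, where the bottles go. 84 x 328 x 28 mm, fixed. 4 compartments in a row along its y, each 76 (x) by 77 mm (y), centres at x = 0, y = +121.5, +40.5, -40.5, -121.5 mm; walls 4 mm thick, tops 28 mm and floor 6 mm above the bench. Origin under its centre, at bench height; x away from the robot, y to the robot's left (yaw up to 0.3 rad), z up
- agar_dish: petri dish of pink agar, lid on, 90 mm across and 15 mm high; origin at the centre of its underside. Bystander: leave alone
- timer: white lab timer standing on the bench, 26 x 66 x 60 mm; origin at the centre of its underside. Bystander: leave alone

How it is judged (in metres and radians):
At the end, for the whole second after the job is handed in: Each bottle stands upright (0.1 rad), released and at rest on the white rack's floor (within 4 mm), within 15 mm of a compartment's centre, in reversed order: one whose mat is k-th from the left in the blue rack stands k-th from the right in the white rack (((y of red_mat in the frame of blue_rack between 0.1015 and 0.1415 m and y of red_bottle in the frame of white_rack between -0.1365 and -0.1065 m) or (y of red_mat in the frame of blue_rack between 0.0205 and 0.0605 m and y of red_bottle in the frame of white_rack between -0.0555 and -0.0255 m) or (y of red_mat in the frame of blue_rack between -0.0605 and -0.0205 m and y of red_bottle in the frame of white_rack between 0.0255 and 0.0555 m) or (y of red_mat in the frame of blue_rack between -0.1415 and -0.1015 m and y of red_bottle in the frame of white_rack between 0.1065 and 0.1365 m)) and x of red_bottle in the frame of white_rack between -0.015 and 0.015 m and z of red_bottle in the frame of white_rack between 0.002 and 0.01 m and angle between each of red_bottle, yellow_bottle, green_bottle, white_bottle's own z axis and vertical below 0.1 rad and linear speed of each of red_bottle, yellow_bottle, green_bottle, white_bottle below 0.02 m/s and contact force between each of red_bottle, yellow_bottle, green_bottle, white_bottle and the fingers below 0.1 N and ((y of yellow_mat in the frame of blue_rack between 0.1015 and 0.1415 m and y of yellow_bottle in the frame of white_rack between -0.1365 and -0.1065 m) or (y of yellow_mat in the frame of blue_rack between 0.0205 and 0.0605 m and y of yellow_bottle in the frame of white_rack between -0.0555 and -0.0255 m) or (y of yellow_mat in the frame of blue_rack between -0.0605 and -0.0205 m and y of yellow_bottle in the frame of white_rack between 0.0255 and 0.0555 m) or (y of yellow_mat in the frame of blue_rack between -0.1415 and -0.1015 m and y of yellow_bottle in the frame of white_rack between 0.1065 and 0.1365 m)) and x of yellow_bottle in the frame of white_rack between -0.015 and 0.015 m and z of yellow_bottle in the frame of white_rack between 0.002 and 0.01 m and ((y of green_mat in the frame of blue_rack between 0.1015 and 0.1415 m and y of green_bottle in the frame of white_rack between -0.1365 and -0.1065 m) or (y of green_mat in the frame of blue_rack between 0.0205 and 0.0605 m and y of green_bottle in the frame of white_rack between -0.0555 and -0.0255 m) or (y of green_mat in the frame of blue_rack between -0.0605 and -0.0205 m and y of green_bottle in the frame of white_rack between 0.0255 and 0.0555 m) or (y of green_mat in the frame of blue_rack between -0.1415 and -0.1015 m and y of green_bottle in the frame of white_rack between 0.1065 and 0.1365 m)) and x of green_bottle in the frame of white_rack between -0.015 and 0.015 m and z of green_bottle in the frame of white_rack between 0.002 and 0.01 m and ((y of white_mat in the frame of blue_rack between 0.1015 and 0.1415 m and y of white_bottle in the frame of white_rack between -0.1365 and -0.1065 m) or (y of white_mat in the frame of blue_rack between 0.0205 and 0.0605 m and y of white_bottle in the frame of white_rack between -0.0555 and -0.0255 m) or (y of white_mat in the frame of blue_rack between -0.0605 and -0.0205 m and y of white_bottle in the frame of white_rack between 0.0255 and 0.0555 m) or (y of white_mat in the frame of blue_rack between -0.1415 and -0.1015 m and y of white_bottle in the frame of white_rack between 0.1065 and 0.1365 m)) and x of white_bottle in the frame of white_rack between -0.015 and 0.015 m and z of white_bottle in the frame of white_rack between 0.002 and 0.01 m); the robot touches nothing.
It fails at once if a bottle is tipped over (angle between any of red_bottle, yellow_bottle, green_bottle, white_bottle's own z axis and vertical above 0.7 rad).
It fails at once if a bottle is dropped (falls more than about 3 cm) ((height (world z) of red_bottle below 0.03 m and linear speed of red_bottle above 0.8 m/s) or (height (world z) of yellow_bottle below 0.03 m and linear speed of yellow_bottle above 0.8 m/s) or (height (world z) of green_bottle below 0.03 m and linear speed of green_bottle above 0.8 m/s) or (height (world z) of white_bottle below 0.03 m and linear speed of white_bottle above 0.8 m/s)).
It fails at once if the agar dish is pushed more than 2 cm (distance of agar_dish from where it was at the start of the episode above 0.02 m).
It fails at once if the timer is pushed more than 2 cm (distance of timer from where it was at the start of the episode above 0.02 m).
It also fails if it takes over 109 s, if anything falls off the work surface, if the arm or the gripper's body presses on something with over 40 N, if the wrist force passes 120 N, or if a joint passes its speed limit or range.

### The arm

A 6-joint arm with a two-finger parallel gripper is mounted at the origin on a cart in front of the work surface, level with it; the furniture and walls round the work are solid. World frame = base frame: x ahead of the robot, y to its left, z up, the work surface at z = 0. Lengths are in m, angles in degrees, forces in N, time in s.
With the tool pointing down it reaches from about 0.25 to 0.725 m from the base axis. Payload 9.7 kg.
Tool frame: the origin (TCP) lies at the centre of the arm's flange, where the gripper is bolted on; the fingertips stand bot.tips_ahead ahead of it and the grasp point (between the pads) lies 155 mm ahead of it (bot.tips_ahead is the distance from the TCP to the fingertips, in m); z points along the fingers, y is the line along which they close (so a half turn about z gives the same grasp; the last joint's range is limited). The gripper opens to 85 mm and grips with 20 to 120 N. Pads are 22 mm wide; open, the fingers measure 114 mm over their backs; the gripper's body (76 mm by 85 mm) begins 54 mm behind the grasp point. The pads swing forward as they close: fully open they stand 13 mm farther back than shut.
Start: joints at [63.713, 4.979, 10.078, 95.1, 0, 90], TCP at [0.244, 0.493, 0.405] pointing down, gripper open.
Joint ranges: [-179.16, 179.16], [-48.56, 103.87], [-65.8, 70.77], [-126.05, 130.52], [-82.76, 87.17], [-180, 180]. Speed limits (degrees/s): [127.2, 127.2, 147.25, 180, 180, 180].

### API

Orientations are given as [roll, pitch, yaw] about the fixed x, y, z axes, in that order (R = Rz(yaw) Ry(pitch) Rx(roll)).
In Python, from workcell import bot gives the robot as it stands.
- The arm moves only by the tool drive_tool, never from a script. Its argument "plan" is a list of rows, each an object of numbers: "dx", "dy", "dz": the shift along the tool's x, y, z in m; "roll": the turn about the tool's z in rad; "hand": the finger opening in m, from 0 to 0.0854. In form: [{"dx": .., "dy": .., "dz": .., "roll": .., "hand": ..}, ...]. A call has 1 to 20 rows; each row is the pose to reach, as a shift and turn from the pose commanded when the call began, along the tool's axes at that moment; what a row does not reach only later rows make up. A row lasts 1/12 s, in which the tool goes at most 41.7 mm and 7.16 degrees, less where a joint would pass 70% of its speed; a pose out of reach is approached as far as the arm can. A call with a gripper value outside its range is refused whole. The fingers move at their own pace and stop on an object; "force" is the grip in N (left out, the last holds). Time passes only in rows, so rows that repeat a pose let the fingers close. It gives the time, the measured TCP pose, the force and the opening at its end, in the units of the state.
- bot.get_obs(): the state, without advancing time (a new reading comes with each control period).
- bot.camera(name): name is "scene" or "top" or "wrist"; returns a dict with "frame" (420x560x3 uint8, red, green, blue), "z_map" (420x560 float32, m along the optical axis (not along the pixel's ray), 0 where there is no reading), "mtx" (3x3 intrinsics, pixels), "R" (3x3) and "t" (3): a world point X has camera coordinates R X + t. Camera axes: x right, y down, z forward; pixel columns grow to the right and rows downward; lengths in m; the calibration is good to about 2 mm. A picture is of the moment at which its call begins.
- bot.job_done(): hands the job in, once; it reports no verdict.
The state is a dict: "time": time; "q": joint angles; "qd": joint speeds; "joint_efforts": joint torques, N m; "ee_pos": TCP position; "tcp_rot": TCP orientation; "wrist_force": force on the tool from outside, world axes, zero at the start; "torque": the same for the moment, N m; "opening": finger opening in m.
Only numpy, scipy, OpenCV 4.12 (cv2) and the standard library are available. Lean on these libraries where they do the work, as an engineer would, in place of code of your own. Each camera call takes 0.05 s, during which the arm holds its last target. There are 200 camera calls.

## Working session

There is one attempt and no reset: what is moved stays moved. The work goes in short steps, Python scripts to look and compute and a tool call to move; the robot and the scene stay as the last step left them, time stands still between calls to the robot, and variables do not carry over. Pictures are saved under pics/ and viewed, on a budget of 14 in all, crops included, one or two more only if the job needs it, and the job is handed in when it is done.

Besides the shell and the picture viewer there is one more tool, called after "Request:" as a command line: name --argument value ..., lists and objects as JSON in quotes. drive_tool: Moves the arm, as the interface text tells. Its arguments: {"type":"object","properties":{"plan":{"type":"array","items":{"type":"object","properties":{"dx":{"type":"number"},"dy":{"type":"number"},"dz":{"type":"number"},"roll":{"type":"number"},"hand":{"type":"number"}}}},"force":{"type":"number"}},"required":["plan"]}

```bash
mkdir -p pics; ls; cat > h.py <<'E'
import numpy as np, cv2
from workcell import bot
def cam(n,save=None):
    c=bot.camera(n)
    if save: cv2.imwrite('pics/'+save,c['frame'][:,:,::-1])
    return c
def cloud(c):
    z=c['z_map']; K=c['mtx']; v,u=np.mgrid[:z.shape[0],:z.shape[1]]
    P=np.stack([(u-K[0,2])/K[0,0]*z,(v-K[1,2])/K[1,1]*z,z],-1)
    W=(P-c['t'])@c['R']; W[z==0]=np.nan
    return W
E
python3 - <<'E'
from h import *
o=bot.get_obs(); print(o, bot.tips_ahead)
for n in ('top','scene'):
    c=cam(n,n+'0.png'); np.savez('pics/'+n+'0.npz',**c); print(n,c['R'],c['t'],c['mtx'][0])
E
```

```text
pics
{'time': 0.0, 'q': array([ 6.37143726e+01,  5.01369899e+00,  1.00328282e+01,  9.50981176e+01,
       -7.46366748e-04,  8.99997862e+01]), 'qd': array([ 0.06758801,  0.04428916, -0.01653168,  0.10519297,  0.05959396,
       -0.00527631]), 'joint_efforts': array([-3.83656428e-03, -5.20388174e+01,  4.64803541e+01,  1.59729598e-02,
       -4.35627010e-05, -8.26221822e-06]), 'ee_pos': array([0.24357286, 0.49314034, 0.40394339]), 'tcp_rot': array([-1.79921012e+02,  7.46071316e-04,  1.53714587e+02]), 'wrist_force': array([-0.03398764,  0.23047948, -0.20639022]), 'torque': array([-0.02362814, -0.06995421, -0.02703546]), 'opening': 0.08548266645637127} 0.1734
top [[-0.01610837 -0.9998604   0.00443928]
 [-0.98692037  0.01518733 -0.1604915 ]
 [ 0.16040167 -0.00696647 -0.98702724]] [0.02033498 0.58700071 0.99966465] [458.95492099   0.         284.48940934]
scene [[ 0.9017023  -0.43204526  0.01642758]
 [-0.18169132 -0.41312997 -0.89236309]
 [ 0.39232797  0.8016611  -0.45101912]] [-0.52282687  0.12993608  0.98057441] [422.11518138   0.         281.87143883]
```

View pics/top0.png

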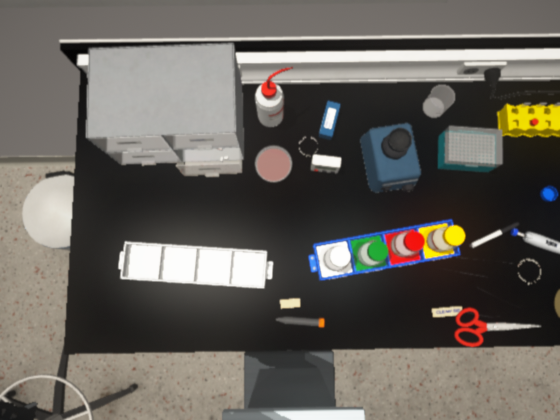

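View pics/scene0.png

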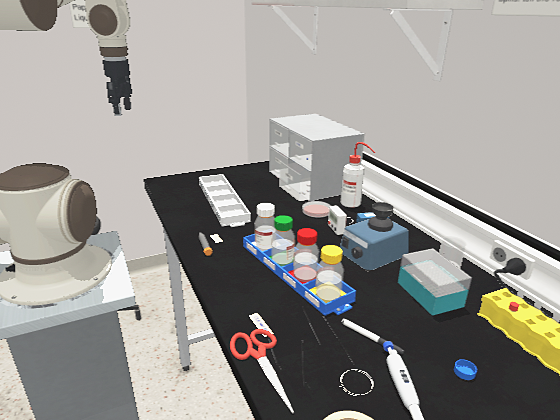

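The top view shows white, green, red and yellow caps from left to right in the blue rack, at columns 338, 375, 412 and 455. The white rack lies to their left, spanning columns 122–271 around row 265. The dish is at (273,163) and the timer at (326,162), both beyond the racks. The scene view agrees. Next I'll measure the caps and racks.

```bash
python3 - <<'E'
from h import *
import sys
for n in ('top','scene'):
    c=dict(np.load('pics/'+n+'0.npz')); W=cloud(c)
    x,y,z=W[...,0],W[...,1],W[...,2]
    # caps: top surface
    m=((z>.11)&(z<.135)&(x>.25)&(x<.6)&(y<.1)&(y>-.5)).astype(np.uint8)
    k,l,s,ce=cv2.connectedComponentsWithStats(m)
    for i in range(1,k):
        if s[i,4]>25:
            P=W[l==i]; col=c['frame'][l==i].mean(0).astype(int)
            pt=P[P[:,2]>np.nanpercentile(P[:,2],50)-.004]
            print(n,'cap',s[i,4],pt.mean(0).round(4),((pt.min(0)+pt.max(0))/2).round(4),np.ptp(pt,0).round(3),col)
    for nm,lo,hi in(('white',.05,.5),('blue',-.5,.03)):
        f=c['frame'].astype(int)
        m=(z>.02)&(z<.034)&(x>.2)&(x<.55)&(y>lo)&(y<hi)
        if nm=='blue': m&=(f[...,2]>f[...,0]+50)
        P=W[m][:,:2]
        if len(P)<50: continue
        r=cv2.minAreaRect(P.astype(np.float32)); print(n,nm,len(P),r, np.nanmedian(z[m]))
        bp=cv2.boxPoints(r); a=np.radians(r[2]); 
        u=np.array([np.cos(a),np.sin(a)]); 
        if r[1][0]<r[1][1]: u=np.array([-u[1],u[0]])
        if u[1]<0:u=-u
        w=np.array([u[1],-u[0]])
        q=(P-np.array(r[0])); 
        print(' yaw',np.degrees(np.arctan2(-u[0],u[1])))
        hy,e=np.histogram(q@u,bins=np.arange(-.2,.2,.005)); print(dict(zip((e[:-1]*1000).round().astype(int).tolist(),hy.tolist())))
        hx,e=np.histogram(q@w,bins=np.arange(-.06,.06,.004)); print(dict(zip((e[:-1]*1000).round().astype(int).tolist(),hx.tolist())))
E
```

```text
top cap 341 [ 0.5225 -0.3448  0.1224] [ 0.5224 -0.3455  0.1224] [0.04  0.042 0.008] [244 224   2]
top cap 334 [ 0.5126 -0.26    0.1223] [ 0.513  -0.26    0.1232] [0.04  0.042 0.01 ] [233  29  19]
top cap 329 [ 0.493  -0.1819  0.1221] [ 0.4935 -0.1817  0.1233] [0.04 0.04 0.01] [ 39 163  56]
top cap 322 [ 0.483  -0.102   0.1226] [ 0.4832 -0.102   0.1238] [0.042 0.04  0.01 ] [251 251 249]
top white 937 ((0.47492241859436035, 0.22063368558883667), (0.3282780051231384, 0.08520400524139404), 85.30687713623047) 0.027042963782125302
 yaw -4.693122863769528
{-200: 0, -195: 0, -190: 0, -185: 0, -180: 0, -175: 0, -170: 0, -165: 69, -160: 10, -155: 8, -150: 8, -145: 10, -140: 7, -135: 9, -130: 9, -125: 10, -120: 9, -115: 11, -110: 9, -105: 8, -100: 5, -95: 7, -90: 9, -85: 65, -80: 21, -75: 8, -70: 8, -65: 8, -60: 12, -55: 12, -50: 8, -45: 9, -40: 9, -35: 7, -30: 9, -25: 9, -20: 9, -15: 8, -10: 10, -5: 54, 0: 33, 5: 7, 10: 8, 15: 10, 20: 9, 25: 9, 30: 8, 35: 9, 40: 7, 45: 11, 50: 10, 55: 9, 60: 10, 65: 7, 70: 6, 75: 43, 80: 49, 85: 10, 90: 6, 95: 10, 100: 9, 105: 7, 110: 9, 115: 12, 120: 10, 125:
[... 3157 characters left out ...]
-110: 7, -105: 4, -100: 6, -95: 7, -90: 5, -85: 41, -80: 3, -75: 6, -70: 7, -65: 4, -60: 5, -55: 5, -50: 4, -45: 3, -40: 4, -35: 6, -30: 5, -25: 4, -20: 3, -15: 6, -10: 6, -5: 25, 0: 13, 5: 3, 10: 7, 15: 1, 20: 4, 25: 4, 30: 3, 35: 6, 40: 3, 45: 6, 50: 3, 55: 3, 60: 6, 65: 2, 70: 5, 75: 13, 80: 12, 85: 3, 90: 4, 95: 3, 100: 3, 105: 2, 110: 2, 115: 4, 120: 3, 125: 3, 130: 7, 135: 2, 140: 3, 145: 3, 150: 5, 155: 12, 160: 15, 165: 1, 170: 0, 175: 0, 180: 0, 185: 0, 190: 0}
{-60: 0, -56: 0, -52: 0, -48: 0, -44: 6, -40: 243, -36: 45, -32: 19, -28: 21, -24: 24, -20: 20, -16: 23, -12: 17, -8: 16, -4: 13, 0: 11, 4: 6, 8: 4, 12: 5, 16: 5, 20: 7, 24: 1, 28: 0, 32: 0, 36: 0, 40: 1, 44: 0, 48: 0, 52: 0}
```

Request:
drive_tool --plan '[{"dx": -0.02,"dy": -0.018,"dz": 0,"roll": 0.06,"hand": 0.042},{"dx": -0.045,"dy": -0.04,"dz": 0,"roll": 0.15,"hand": 0.042},{"dx": -0.07,"dy": -0.063,"dz": 0,"roll": 0.25,"hand": 0.042},{"dx": -0.1,"dy": -0.09,"dz": 0,"roll": 0.35,"hand": 0.042},{"dx": -0.13,"dy": -0.117,"dz": 0,"roll": 0.45,"hand": 0.042},{"dx": -0.16,"dy": -0.144,"dz": 0,"roll": 0.55,"hand": 0.042},{"dx": -0.19,"dy": -0.171,"dz": 0,"roll": 0.65,"hand": 0.042},{"dx": -0.22,"dy": -0.198,"dz": 0,"roll": 0.75,"hand": 0.042},{"dx": -0.25,"dy": -0.224,"dz": 0,"roll": 0.85,"hand": 0.042},{"dx": -0.28,"dy": -0.251,"dz": 0,"roll": 0.95,"hand": 0.042},{"dx": -0.31,"dy": -0.278,"dz": 0,"roll": 1.05,"hand": 0.042},{"dx": -0.34,"dy": -0.305,"dz": 0,"roll": 1.112,"hand": 0.042},{"dx": -0.37,"dy": -0.332,"dz": 0,"roll": 1.112,"hand": 0.042},{"dx": -0.4,"dy": -0.359,"dz": 0,"roll": 1.112,"hand": 0.042},{"dx": -0.43,"dy": -0.386,"dz": 0,"roll": 1.112,"hand": 0.042},{"dx": -0.455,"dy": -0.409,"dz": 0,"roll": 1.112,"hand": 0.042},{"dx": -0.47,"dy": -0.422,"dz": 0,"roll": 1.112,"hand": 0.042},{"dx": -0.4777,"dy": -0.4289,"dz": 0,"roll": 1.112,"hand": 0.042},{"dx": -0.4777,"dy": -0.4289,"dz": 0,"roll": 1.112,"hand": 0.042},{"dx": -0.4777,"dy": -0.4289,"dz": 0,"roll": 1.112,"hand": 0.042}]'

```text
time: 1.77
ee_pos: [0.4818, -0.1028, 0.4044]
tcp_rot: [-179.9, -0.0, 90.0]
wrist_force: [-1.0, 0.8, 0.1]
opening: 0.0421
```

```bash
python3 - <<'E'
from h import *
o=bot.get_obs(); print(o['time'],o['ee_pos'],o['tcp_rot'],o['opening'],bot.tips_ahead)
c=cam('wrist','w1.png'); W=cloud(c); z=W[...,2]; x,y=W[...,0],W[...,1]
m=((z>.113)&(z<.14)&(x>.4)).astype(np.uint8); k,l,s,ce=cv2.connectedComponentsWithStats(m)
for i in range(1,k):
    if s[i,4]>100:
        P=W[l==i]; print(s[i],P.mean(0).round(4),((P.min(0)+P.max(0))/2).round(4),np.ptp(P,0).round(3),c['frame'][l==i].mean(0).astype(int))
E
```

```text
1.7667 [ 0.4818217  -0.10277687  0.40435228] [-1.79941918e+02 -2.72940558e-02  8.99623430e+01] 0.04207818761704991 0.1734
[ 257  180   54   54 2218] [ 0.4854 -0.1003  0.1218] [ 0.4856 -0.1014  0.1187] [0.042 0.042 0.011] [253 254 253]
[ 270  272   50   49 1881] [ 0.495  -0.1792  0.1214] [ 0.4953 -0.1808  0.1186] [0.042 0.042 0.011] [ 31 121  43]
[ 530  330   30   58 1252] [ 0.7197 -0.2383  0.1248] [ 0.7228 -0.2384  0.1247] [0.031 0.049 0.019] [59 57 55]
[292 350  46  23 701] [ 0.5136 -0.2457  0.12  ] [ 0.5146 -0.2498  0.1184] [0.041 0.023 0.011] [198  28  27]
```

View pics/w1.png

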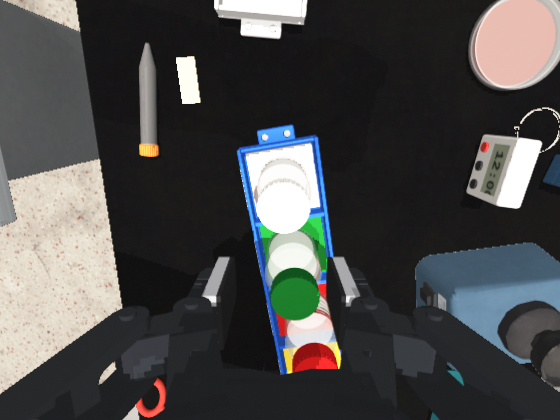

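The wrist view shows the white cap at (284,207) and the green cap at (295,294). Their positions match the top and scene measurements to within 3 mm. I'll descend on white.

Request:
drive_tool --plan '[{"dx": 0.001,"dy": 0.0015,"dz": 0.01,"hand": 0.075},{"dx": 0.001,"dy": 0.0015,"dz": 0.03,"hand": 0.075},{"dx": 0.001,"dy": 0.0015,"dz": 0.055,"hand": 0.075},{"dx": 0.001,"dy": 0.0015,"dz": 0.08,"hand": 0.075},{"dx": 0.001,"dy": 0.0015,"dz": 0.1,"hand": 0.075},{"dx": 0.001,"dy": 0.0015,"dz": 0.115,"hand": 0.075},{"dx": 0.001,"dy": 0.0015,"dz": 0.126,"hand": 0.075},{"dx": 0.001,"dy": 0.0015,"dz": 0.133,"hand": 0.075},{"dx": 0.001,"dy": 0.0015,"dz": 0.133,"hand": 0.06},{"dx": 0.001,"dy": 0.0015,"dz": 0.133,"hand": 0.05},{"dx": 0.001,"dy": 0.0015,"dz": 0.133,"hand": 0.043},{"dx": 0.001,"dy": 0.0015,"dz": 0.133,"hand": 0.036},{"dx": 0.001,"dy": 0.0015,"dz": 0.133,"hand": 0.03},{"dx": 0.001,"dy": 0.0015,"dz": 0.133,"hand": 0.03},{"dx": 0.001,"dy": 0.0015,"dz": 0.133,"hand": 0.03},{"dx": 0.001,"dy": 0.0015,"dz": 0.133,"hand": 0.03}]' --force 60

```text
invalid input at $.plan[0]: expected keys dx, dy, dz, roll, hand
```

```bash
python3 - <<'E'
from h import *
c=cam('scene'); f=c['frame'][120:320,200:400,::-1]; cv2.imwrite('pics/s2.png',cv2.resize(f,None,fx=3,fy=3,interpolation=cv2.INTER_CUBIC))
E
```

```text
(no output)
```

View pics/s2.png

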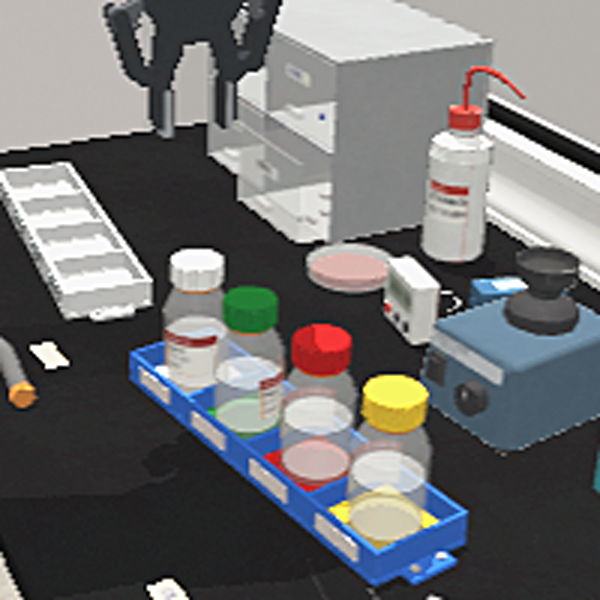

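The call was refused because every row needs a "roll" value. The picture only shows the gripper still above the white cap at (197,270), so I'll resend the move.

Request:
drive_tool --plan '[{"dx": 0.001,"dy": 0.0015,"dz": 0.01,"roll": 0,"hand": 0.075},{"dx": 0.001,"dy": 0.0015,"dz": 0.03,"roll": 0,"hand": 0.075},{"dx": 0.001,"dy": 0.0015,"dz": 0.055,"roll": 0,"hand": 0.075},{"dx": 0.001,"dy": 0.0015,"dz": 0.08,"roll": 0,"hand": 0.075},{"dx": 0.001,"dy": 0.0015,"dz": 0.1,"roll": 0,"hand": 0.075},{"dx": 0.001,"dy": 0.0015,"dz": 0.115,"roll": 0,"hand": 0.075},{"dx": 0.001,"dy": 0.0015,"dz": 0.126,"roll": 0,"hand": 0.075},{"dx": 0.001,"dy": 0.0015,"dz": 0.133,"roll": 0,"hand": 0.075},{"dx": 0.001,"dy": 0.0015,"dz": 0.133,"roll": 0,"hand": 0.06},{"dx": 0.001,"dy": 0.0015,"dz": 0.133,"roll": 0,"hand": 0.05},{"dx": 0.001,"dy": 0.0015,"dz": 0.133,"roll": 0,"hand": 0.043},{"dx": 0.001,"dy": 0.0015,"dz": 0.133,"roll": 0,"hand": 0.036},{"dx": 0.001,"dy": 0.0015,"dz": 0.133,"roll": 0,"hand": 0.03},{"dx": 0.001,"dy": 0.0015,"dz": 0.133,"roll": 0,"hand": 0.03},{"dx": 0.001,"dy": 0.0015,"dz": 0.133,"roll": 0,"hand": 0.03},{"dx": 0.001,"dy": 0.0015,"dz": 0.133,"roll": 0,"hand": 0.03}]' --force 60

```text
time: 3.2
ee_pos: [0.4837, -0.1021, 0.2731]
tcp_rot: [179.9, 0.0, 90.0]
wrist_force: [-0.9, 0.7, 7.2]
opening: 0.0392
```

```bash
python3 - <<'E'
from h import *
c=cam('scene'); f=c['frame'][120:320,200:400,::-1]; cv2.imwrite('pics/s3.png',cv2.resize(f,None,fx=3,fy=3,interpolation=cv2.INTER_CUBIC))
E
```

```text
(no output)
```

View pics/s3.png

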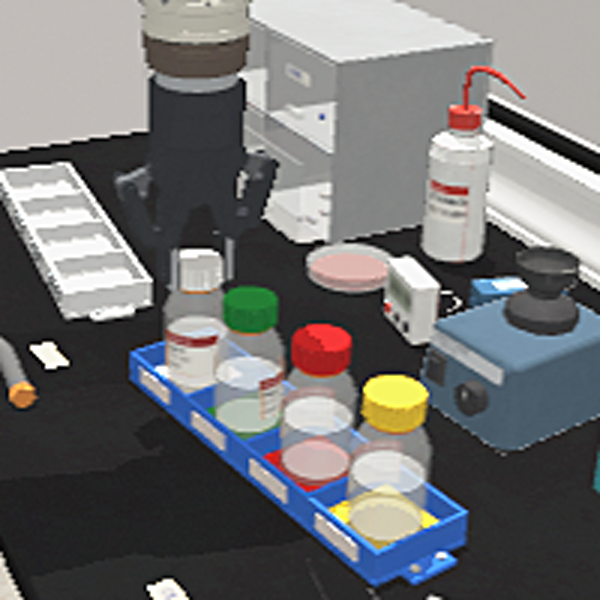

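The fingers now sit on the white cap at (200,270) and the opening is 39 mm, so it is held. I'll lift and carry it to the rightmost white compartment.

Request:
drive_tool --plan '[{"dx": 0,"dy": 0,"dz": -0.003,"roll": 0,"hand": 0.03},{"dx": 0,"dy": 0,"dz": -0.01,"roll": 0,"hand": 0.03},{"dx": 0,"dy": 0,"dz": -0.022,"roll": 0,"hand": 0.03},{"dx": 0,"dy": 0,"dz": -0.038,"roll": 0,"hand": 0.03},{"dx": 0.003,"dy": 0,"dz": -0.053,"roll": 0,"hand": 0.03},{"dx": 0.01,"dy": -0.001,"dz": -0.066,"roll": 0,"hand": 0.03},{"dx": 0.021,"dy": -0.002,"dz": -0.074,"roll": 0,"hand": 0.03},{"dx": 0.035,"dy": -0.003,"dz": -0.078,"roll": 0,"hand": 0.03},{"dx": 0.051,"dy": -0.005,"dz": -0.08,"roll": 0,"hand": 0.03},{"dx": 0.069,"dy": -0.007,"dz": -0.08,"roll": 0,"hand": 0.03},{"dx": 0.088,"dy": -0.009,"dz": -0.08,"roll": 0,"hand": 0.03},{"dx": 0.107,"dy": -0.011,"dz": -0.08,"roll": 0,"hand": 0.03},{"dx": 0.126,"dy": -0.013,"dz": -0.08,"roll": 0,"hand": 0.03},{"dx": 0.145,"dy": -0.014,"dz": -0.08,"roll": 0,"hand": 0.03},{"dx": 0.162,"dy": -0.016,"dz": -0.08,"roll": 0,"hand": 0.03},{"dx": 0.177,"dy": -0.017,"dz": -0.08,"roll": 0,"hand": 0.03},{"dx": 0.189,"dy": -0.018,"dz": -0.08,"roll": 0,"hand": 0.03},{"dx": 0.197,"dy": -0.019,"dz": -0.08,"roll": 0,"hand": 0.03},{"dx": 0.2015,"dy": -0.019,"dz": -0.08,"roll": 0,"hand": 0.03},{"dx": 0.2015,"dy": -0.019,"dz": -0.08,"roll": 0,"hand": 0.03}]' --force 60

```text
time: 4.92
ee_pos: [0.4643, 0.1002, 0.3519]
tcp_rot: [180.0, -0.0, 90.1]
wrist_force: [0.6, 0.1, -1.1]
opening: 0.0388
```

```bash
python3 - <<'E'
from h import *
c=cam('scene'); f=c['frame'][100:300,160:360,::-1]; cv2.imwrite('pics/s4.png',cv2.resize(f,None,fx=3,fy=3,interpolation=cv2.INTER_CUBIC))
print(bot.get_obs()['opening'],bot.get_obs()['wrist_force'])
E
```

```text
0.03892047207341511 [-0.60561033 -0.00920785 -0.88384034]
```

View pics/s4.png

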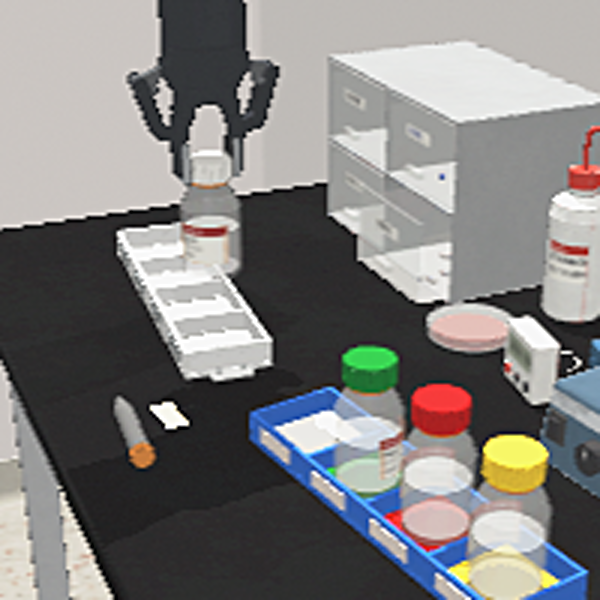

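White hangs upright in the gripper at (210,215), over the compartment. I'll lower it to just touch the floor.

Request:
drive_tool --plan '[{"dx": 0,"dy": 0,"dz": 0.005,"roll": 0,"hand": 0.03},{"dx": 0,"dy": 0,"dz": 0.018,"roll": 0,"hand": 0.03},{"dx": 0,"dy": 0,"dz": 0.034,"roll": 0,"hand": 0.03},{"dx": 0,"dy": 0,"dz": 0.05,"roll": 0,"hand": 0.03},{"dx": 0,"dy": 0,"dz": 0.063,"roll": 0,"hand": 0.03},{"dx": 0,"dy": 0,"dz": 0.072,"roll": 0,"hand": 0.03},{"dx": 0,"dy": 0,"dz": 0.077,"roll": 0,"hand": 0.03},{"dx": 0,"dy": 0,"dz": 0.079,"roll": 0,"hand": 0.03},{"dx": 0,"dy": 0,"dz": 0.0805,"roll": 0,"hand": 0.03},{"dx": 0,"dy": 0,"dz": 0.0815,"roll": 0,"hand": 0.03},{"dx": 0,"dy": 0,"dz": 0.0815,"roll": 0,"hand": 0.03}]' --force 60

```text
time: 5.88
ee_pos: [0.4646, 0.0995, 0.2706]
tcp_rot: [180.0, -0.0, 90.0]
wrist_force: [-0.2, -0.9, -1.6]
opening: 0.0391
```

Request:
drive_tool --plan '[{"dx": 0,"dy": 0,"dz": 0.001,"roll": 0,"hand": 0.03},{"dx": 0,"dy": 0,"dz": 0.001,"roll": 0,"hand": 0.045},{"dx": 0,"dy": 0,"dz": 0.001,"roll": 0,"hand": 0.055},{"dx": 0,"dy": 0,"dz": 0.001,"roll": 0,"hand": 0.075},{"dx": 0,"dy": 0,"dz": 0.001,"roll": 0,"hand": 0.075},{"dx": 0,"dy": 0,"dz": -0.01,"roll": 0,"hand": 0.075},{"dx": 0,"dy": 0,"dz": -0.03,"roll": 0,"hand": 0.075},{"dx": 0,"dy": 0,"dz": -0.055,"roll": 0,"hand": 0.075},{"dx": -0.01,"dy": 0.001,"dz": -0.07,"roll": 0,"hand": 0.075},{"dx": -0.03,"dy": 0.003,"dz": -0.075,"roll": 0,"hand": 0.075},{"dx": -0.06,"dy": 0.006,"dz": -0.075,"roll": 0,"hand": 0.075},{"dx": -0.095,"dy": 0.01,"dz": -0.075,"roll": 0,"hand": 0.075},{"dx": -0.13,"dy": 0.014,"dz": -0.075,"roll": 0,"hand": 0.075},{"dx": -0.165,"dy": 0.018,"dz": -0.075,"roll": 0,"hand": 0.075},{"dx": -0.2,"dy": 0.021,"dz": -0.075,"roll": 0,"hand": 0.075},{"dx": -0.23,"dy": 0.024,"dz": -0.075,"roll": 0,"hand": 0.075},{"dx": -0.255,"dy": 0.027,"dz": -0.075,"roll": 0,"hand": 0.075},{"dx": -0.272,"dy": 0.029,"dz": -0.075,"roll": 0,"hand": 0.075},{"dx": -0.281,"dy": 0.029,"dz": -0.075,"roll": 0,"hand": 0.075},{"dx": -0.281,"dy": 0.029,"dz": -0.075,"roll": 0,"hand": 0.075}]'

```text
time: 7.55
ee_pos: [0.4933, -0.1828, 0.3455]
tcp_rot: [-180.0, 0.0, 89.9]
wrist_force: [0.1, 0.9, -1.1]
opening: 0.0747
```

```bash
cat >> h.py <<'E'
C=np.array([.4745,.2208]); a=np.radians(-4.69)
def caps(n='top',save=None):
    c=cam(n,save); W=cloud(c); x,y,z=W[...,0],W[...,1],W[...,2]
    m=((z>.108)&(z<.135)&(x>.38)&(x<.58)&(y<.42)&(y>-.45)).astype(np.uint8); k,l,s,_=cv2.connectedComponentsWithStats(m)
    for i in range(1,k):
        if s[i,4]>60:
            P=W[l==i]; P=P[P[:,2]>np.median(P[:,2])-.004]; p=(P.min(0)+P.max(0))/2; d=p[:2]-C
            print(n,'cap',p.round(4),np.ptp(P,0).round(3),c['frame'][l==i].mean(0).astype(int),'in white rack',(d@[np.cos(a),np.sin(a)]).round(4),(d@[-np.sin(a),np.cos(a)]).round(4))
E
python3 - <<'E'
from h import *
caps('top','t5.png'); caps('scene')
E
```

```text
top cap [ 0.4934 -0.1778  0.123 ] [0.04  0.032 0.009] [ 33 124  45] in white rack 0.0514 -0.3957
top cap [0.4637 0.0988 0.1197] [0.042 0.04  0.009] [250 250 249] in white rack -0.0008 -0.1225
scene cap [0.4615 0.0965 0.1163] [0.04  0.045 0.007] [233 233 231] in white rack -0.0028 -0.125
scene cap [ 0.4915 -0.1835  0.1196] [0.042 0.042 0.007] [ 41 146  61] in white rack 0.05 -0.4015
scene cap [ 0.5121 -0.2619  0.1198] [0.043 0.042 0.006] [183  35  36] in white rack 0.077 -0.478
scene cap [ 0.5209 -0.3471  0.1206] [0.042 0.042 0.008] [228 210  72] in white rack 0.0926 -0.5622
```

View pics/t5.png

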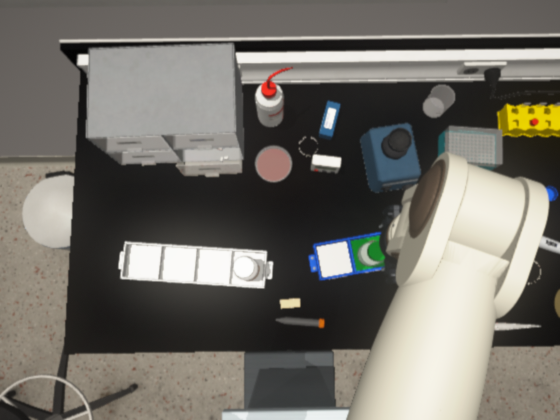

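White stands at (246,267) in the rightmost compartment, within about 2 mm of its centre. Green is next: I'll grip and lift it.

Request:
drive_tool --plan '[{"dx": 0,"dy": 0,"dz": 0.01,"roll": 0,"hand": 0.075},{"dx": 0,"dy": 0,"dz": 0.03,"roll": 0,"hand": 0.075},{"dx": 0,"dy": 0,"dz": 0.05,"roll": 0,"hand": 0.075},{"dx": 0,"dy": 0,"dz": 0.065,"roll": 0,"hand": 0.075},{"dx": 0,"dy": 0,"dz": 0.0735,"roll": 0,"hand": 0.065},{"dx": 0,"dy": 0,"dz": 0.0735,"roll": 0,"hand": 0.055},{"dx": 0,"dy": 0,"dz": 0.0735,"roll": 0,"hand": 0.046},{"dx": 0,"dy": 0,"dz": 0.0735,"roll": 0,"hand": 0.038},{"dx": 0,"dy": 0,"dz": 0.0735,"roll": 0,"hand": 0.03},{"dx": 0,"dy": 0,"dz": 0.0735,"roll": 0,"hand": 0.03},{"dx": 0,"dy": 0,"dz": 0.0735,"roll": 0,"hand": 0.03},{"dx": 0,"dy": 0,"dz": 0.0735,"roll": 0,"hand": 0.03}]' --force 60

```text
time: 8.65
ee_pos: [0.4937, -0.1816, 0.2727]
tcp_rot: [179.9, 0.0, 90.0]
wrist_force: [-0.3, 0.7, 7.1]
opening: 0.0392
```

Request:
drive_tool --plan '[{"dx": 0,"dy": 0,"dz": -0.004,"roll": 0,"hand": 0.03},{"dx": 0,"dy": 0,"dz": -0.014,"roll": 0,"hand": 0.03},{"dx": 0,"dy": 0,"dz": -0.03,"roll": 0,"hand": 0.03},{"dx": 0.003,"dy": 0,"dz": -0.05,"roll": 0,"hand": 0.03},{"dx": 0.01,"dy": -0.001,"dz": -0.07,"roll": 0,"hand": 0.03},{"dx": 0.022,"dy": -0.001,"dz": -0.09,"roll": 0,"hand": 0.03},{"dx": 0.04,"dy": -0.003,"dz": -0.108,"roll": 0,"hand": 0.03},{"dx": 0.063,"dy": -0.004,"dz": -0.122,"roll": 0,"hand": 0.03},{"dx": 0.09,"dy": -0.006,"dz": -0.132,"roll": 0,"hand": 0.03},{"dx": 0.12,"dy": -0.007,"dz": -0.138,"roll": 0,"hand": 0.03},{"dx": 0.15,"dy": -0.009,"dz": -0.14,"roll": 0,"hand": 0.03},{"dx": 0.18,"dy": -0.011,"dz": -0.14,"roll": 0,"hand": 0.03},{"dx": 0.21,"dy": -0.013,"dz": -0.14,"roll": 0,"hand": 0.03},{"dx": 0.24,"dy": -0.015,"dz": -0.14,"roll": 0,"hand": 0.03},{"dx": 0.27,"dy": -0.017,"dz": -0.14,"roll": 0,"hand": 0.03},{"dx": 0.298,"dy": -0.018,"dz": -0.14,"roll": 0,"hand": 0.03},{"dx": 0.323,"dy": -0.02,"dz": -0.14,"roll": 0,"hand": 0.03},{"dx": 0.343,"dy": -0.021,"dz": -0.14,"roll": 0,"hand": 0.03},{"dx": 0.356,"dy": -0.022,"dz": -0.14,"roll": 0,"hand": 0.03},{"dx": 0.362,"dy": -0.0225,"dz": -0.14,"roll": 0,"hand": 0.03}]' --force 60

```text
time: 10.32
ee_pos: [0.4706, 0.1821, 0.412]
tcp_rot: [-180.0, -0.0, 90.1]
wrist_force: [0.2, -0.1, -2.2]
opening: 0.0392
```

```bash
python3 - <<'E'
from h import *
caps('scene')
c=cam('scene'); f=c['frame'][80:280,140:340,::-1]; cv2.imwrite('pics/s6.png',cv2.resize(f,None,fx=3,fy=3,interpolation=cv2.INTER_CUBIC))
E
```

```text
scene cap [0.4618 0.0983 0.1164] [0.039 0.039 0.006] [228 227 223] in white rack -0.0026 -0.1232
scene cap [ 0.5114 -0.2618  0.1198] [0.042 0.04  0.007] [217  48  48] in white rack 0.0762 -0.478
scene cap [ 0.5217 -0.3465  0.1201] [0.042 0.043 0.007] [235 221  82] in white rack 0.0934 -0.5615
```

View pics/s6.png

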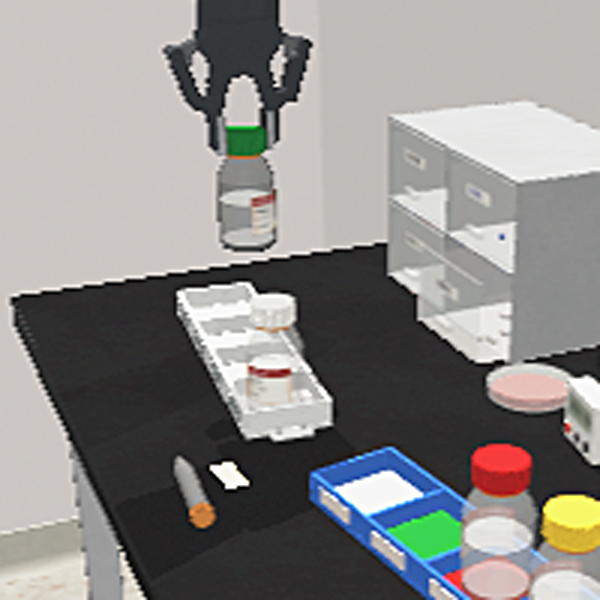

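Green hangs upright at (246,190) over the second compartment, and white is undisturbed at (272,310). I'll lower and release it in one call.

Request:
drive_tool --plan '[{"dx": 0,"dy": 0,"dz": 0.004,"roll": 0,"hand": 0.03},{"dx": 0,"dy": 0,"dz": 0.014,"roll": 0,"hand": 0.03},{"dx": 0,"dy": 0,"dz": 0.03,"roll": 0,"hand": 0.03},{"dx": 0,"dy": 0,"dz": 0.05,"roll": 0,"hand": 0.03},{"dx": 0,"dy": 0,"dz": 0.07,"roll": 0,"hand": 0.03},{"dx": 0,"dy": 0,"dz": 0.09,"roll": 0,"hand": 0.03},{"dx": 0,"dy": 0,"dz": 0.108,"roll": 0,"hand": 0.03},{"dx": 0,"dy": 0,"dz": 0.122,"roll": 0,"hand": 0.03},{"dx": 0,"dy": 0,"dz": 0.132,"roll": 0,"hand": 0.03},{"dx": 0,"dy": 0,"dz": 0.138,"roll": 0,"hand": 0.03},{"dx": 0,"dy": 0,"dz": 0.1405,"roll": 0,"hand": 0.03},{"dx": 0,"dy": 0,"dz": 0.142,"roll": 0,"hand": 0.03},{"dx": 0,"dy": 0,"dz": 0.1427,"roll": 0,"hand": 0.03},{"dx": 0,"dy": 0,"dz": 0.1427,"roll": 0,"hand": 0.03}]' --force 60

```text
time: 11.58
ee_pos: [0.4711, 0.1805, 0.2698]
tcp_rot: [179.9, -0.0, 90.0]
wrist_force: [-0.4, -1.0, -0.9]
opening: 0.0391
```

Request:
drive_tool --plan '[{"dx": 0,"dy": 0,"dz": 0.0005,"roll": 0,"hand": 0.045},{"dx": 0,"dy": 0,"dz": 0.0005,"roll": 0,"hand": 0.055},{"dx": 0,"dy": 0,"dz": 0.0005,"roll": 0,"hand": 0.075},{"dx": 0,"dy": 0,"dz": 0,"roll": 0,"hand": 0.075},{"dx": 0,"dy": 0,"dz": -0.01,"roll": 0,"hand": 0.075},{"dx": 0,"dy": 0,"dz": -0.03,"roll": 0,"hand": 0.075},{"dx": 0,"dy": 0,"dz": -0.055,"roll": 0,"hand": 0.075},{"dx": -0.01,"dy": 0.001,"dz": -0.072,"roll": 0,"hand": 0.075},{"dx": -0.035,"dy": 0.003,"dz": -0.077,"roll": 0,"hand": 0.075},{"dx": -0.07,"dy": 0.006,"dz": -0.077,"roll": 0,"hand": 0.075},{"dx": -0.11,"dy": 0.01,"dz": -0.077,"roll": 0,"hand": 0.075},{"dx": -0.15,"dy": 0.014,"dz": -0.077,"roll": 0,"hand": 0.075},{"dx": -0.19,"dy": 0.018,"dz": -0.077,"roll": 0,"hand": 0.075},{"dx": -0.23,"dy": 0.022,"dz": -0.077,"roll": 0,"hand": 0.075},{"dx": -0.27,"dy": 0.026,"dz": -0.077,"roll": 0,"hand": 0.075},{"dx": -0.31,"dy": 0.03,"dz": -0.077,"roll": 0,"hand": 0.075},{"dx": -0.35,"dy": 0.034,"dz": -0.077,"roll": 0,"hand": 0.075},{"dx": -0.385,"dy": 0.037,"dz": -0.077,"roll": 0,"hand": 0.075},{"dx": -0.415,"dy": 0.04,"dz": -0.077,"roll": 0,"hand": 0.075},{"dx": -0.435,"dy": 0.0415,"dz": -0.077,"roll": 0,"hand": 0.075}]'

```text
time: 13.25
ee_pos: [0.5122, -0.2573, 0.3466]
tcp_rot: [180.0, 0.0, 89.9]
wrist_force: [0.3, 0.4, 0.6]
opening: 0.0748
```

```bash
python3 - <<'E'
from h import *
caps('top');caps('scene'); print(bot.get_obs()['ee_pos'])
E
```

```text
top cap [ 0.513  -0.2603  0.1226] [0.04  0.04  0.009] [196  21  20] in white rack 0.0777 -0.4764
top cap [0.4702 0.1793 0.1195] [0.04  0.042 0.009] [ 70 177  82] in white rack -0.0009 -0.0417
top cap [0.4637 0.0988 0.1195] [0.042 0.04  0.008] [250 250 249] in white rack -0.0008 -0.1224
scene cap [0.4687 0.1778 0.1161] [0.041 0.046 0.007] [ 45 165  67] in white rack -0.0023 -0.0433
scene cap [0.462  0.0997 0.116 ] [0.041 0.043 0.006] [236 236 234] in white rack -0.0025 -0.1217
scene cap [ 0.5115 -0.2612  0.1199] [0.042 0.042 0.007] [214  45  45] in white rack 0.0762 -0.4774
scene cap [ 0.5216 -0.3462  0.1197] [0.041 0.043 0.006] [228 201  59] in white rack 0.0933 -0.5612
[ 0.51229285 -0.25720514  0.34615184]
```

Green is within 3 mm of its compartment centre. Red is next.

Request:
drive_tool --plan '[{"dx": -0.006,"dy": 0,"dz": 0.008,"roll": 0,"hand": 0.075},{"dx": -0.006,"dy": 0,"dz": 0.025,"roll": 0,"hand": 0.075},{"dx": -0.006,"dy": 0,"dz": 0.045,"roll": 0,"hand": 0.075},{"dx": -0.006,"dy": 0,"dz": 0.063,"roll": 0,"hand": 0.075},{"dx": -0.006,"dy": 0,"dz": 0.0743,"roll": 0,"hand": 0.065},{"dx": -0.006,"dy": 0,"dz": 0.0743,"roll": 0,"hand": 0.055},{"dx": -0.006,"dy": 0,"dz": 0.0743,"roll": 0,"hand": 0.046},{"dx": -0.006,"dy": 0,"dz": 0.0743,"roll": 0,"hand": 0.038},{"dx": -0.006,"dy": 0,"dz": 0.0743,"roll": 0,"hand": 0.03},{"dx": -0.006,"dy": 0,"dz": 0.0743,"roll": 0,"hand": 0.03},{"dx": -0.006,"dy": 0,"dz": 0.0743,"roll": 0,"hand": 0.03},{"dx": -0.006,"dy": 0,"dz": 0.0743,"roll": 0,"hand": 0.03}]' --force 60

```text
time: 14.35
ee_pos: [0.5127, -0.2606, 0.2729]
tcp_rot: [179.9, 0.0, 90.0]
wrist_force: [0.8, 0.6, 6.6]
opening: 0.0392
```

Request:
drive_tool --plan '[{"dx": 0,"dy": 0,"dz": -0.004,"roll": 0,"hand": 0.03},{"dx": 0,"dy": 0,"dz": -0.014,"roll": 0,"hand": 0.03},{"dx": 0,"dy": 0,"dz": -0.03,"roll": 0,"hand": 0.03},{"dx": 0.003,"dy": 0,"dz": -0.05,"roll": 0,"hand": 0.03},{"dx": 0.01,"dy": -0.001,"dz": -0.07,"roll": 0,"hand": 0.03},{"dx": 0.022,"dy": -0.001,"dz": -0.09,"roll": 0,"hand": 0.03},{"dx": 0.04,"dy": -0.003,"dz": -0.108,"roll": 0,"hand": 0.03},{"dx": 0.063,"dy": -0.004,"dz": -0.122,"roll": 0,"hand": 0.03},{"dx": 0.09,"dy": -0.006,"dz": -0.132,"roll": 0,"hand": 0.03},{"dx": 0.12,"dy": -0.008,"dz": -0.138,"roll": 0,"hand": 0.03},{"dx": 0.15,"dy": -0.01,"dz": -0.14,"roll": 0,"hand": 0.03},{"dx": 0.18,"dy": -0.012,"dz": -0.14,"roll": 0,"hand": 0.03},{"dx": 0.21,"dy": -0.014,"dz": -0.14,"roll": 0,"hand": 0.03},{"dx": 0.24,"dy": -0.016,"dz": -0.14,"roll": 0,"hand": 0.03},{"dx": 0.27,"dy": -0.018,"dz": -0.14,"roll": 0,"hand": 0.03},{"dx": 0.3,"dy": -0.02,"dz": -0.14,"roll": 0,"hand": 0.03},{"dx": 0.328,"dy": -0.022,"dz": -0.14,"roll": 0,"hand": 0.03},{"dx": 0.35,"dy": -0.023,"dz": -0.14,"roll": 0,"hand": 0.03},{"dx": 0.364,"dy": -0.024,"dz": -0.14,"roll": 0,"hand": 0.03},{"dx": 0.37,"dy": -0.025,"dz": -0.14,"roll": 0,"hand": 0.03}]' --force 60

```text
time: 16.02
ee_pos: [0.4871, 0.1112, 0.4121]
tcp_rot: [-180.0, -0.0, 90.1]
wrist_force: [-0.9, -0.8, -2.2]
opening: 0.039
```

Request:
drive_tool --plan '[{"dx": 0.006,"dy": 0,"dz": 0,"roll": 0,"hand": 0.03},{"dx": 0.02,"dy": -0.001,"dz": 0,"roll": 0,"hand": 0.03},{"dx": 0.04,"dy": -0.002,"dz": 0,"roll": 0,"hand": 0.03},{"dx": 0.065,"dy": -0.004,"dz": 0,"roll": 0,"hand": 0.03},{"dx": 0.09,"dy": -0.006,"dz": 0,"roll": 0,"hand": 0.03},{"dx": 0.114,"dy": -0.008,"dz": 0,"roll": 0,"hand": 0.03},{"dx": 0.133,"dy": -0.009,"dz": 0,"roll": 0,"hand": 0.03},{"dx": 0.146,"dy": -0.01,"dz": 0,"roll": 0,"hand": 0.03},{"dx": 0.152,"dy": -0.01,"dz": 0,"roll": 0,"hand": 0.03},{"dx": 0.152,"dy": -0.01,"dz": 0,"roll": 0,"hand": 0.03},{"dx": 0.152,"dy": -0.01,"dz": 0,"roll": 0,"hand": 0.03}]' --force 60

```text
time: 16.93
ee_pos: [0.4776, 0.2609, 0.4117]
tcp_rot: [-180.0, 0.0, 90.0]
wrist_force: [-0.5, -0.5, -2.3]
opening: 0.0387
```

```bash
python3 - <<'E'
from h import *
c=cam('scene'); f=c['frame'][60:260,140:340,::-1]; cv2.imwrite('pics/s7.png',cv2.resize(f,None,fx=3,fy=3,interpolation=cv2.INTER_CUBIC))
E
```

```text
(no output)
```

View pics/s7.png

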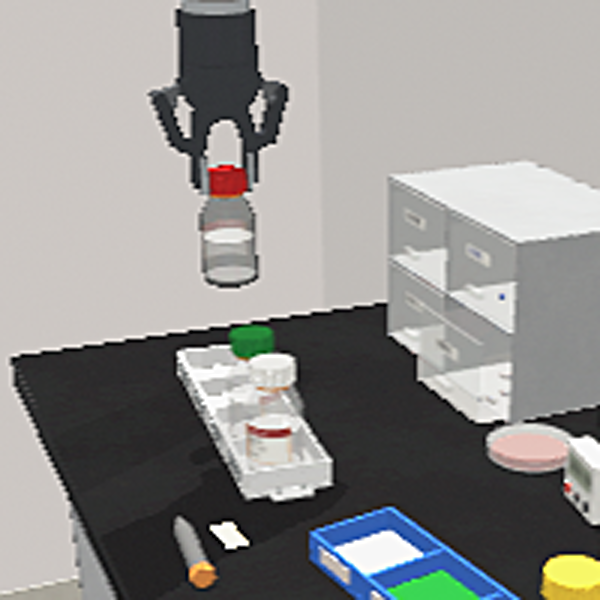

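Red hangs upright at (228,228) over the third compartment. Green and white are undisturbed at (252,340) and (272,370). I'll lower it.

Request:
drive_tool --plan '[{"dx": 0,"dy": 0,"dz": 0.004,"roll": 0,"hand": 0.03},{"dx": 0,"dy": 0,"dz": 0.014,"roll": 0,"hand": 0.03},{"dx": 0,"dy": 0,"dz": 0.03,"roll": 0,"hand": 0.03},{"dx": 0,"dy": 0,"dz": 0.05,"roll": 0,"hand": 0.03},{"dx": 0,"dy": 0,"dz": 0.07,"roll": 0,"hand": 0.03},{"dx": 0,"dy": 0,"dz": 0.09,"roll": 0,"hand": 0.03},{"dx": 0,"dy": 0,"dz": 0.108,"roll": 0,"hand": 0.03},{"dx": 0,"dy": 0,"dz": 0.122,"roll": 0,"hand": 0.03},{"dx": 0,"dy": 0,"dz": 0.132,"roll": 0,"hand": 0.03},{"dx": 0,"dy": 0,"dz": 0.138,"roll": 0,"hand": 0.03},{"dx": 0,"dy": 0,"dz": 0.1405,"roll": 0,"hand": 0.03},{"dx": 0,"dy": 0,"dz": 0.142,"roll": 0,"hand": 0.03},{"dx": 0,"dy": 0,"dz": 0.1427,"roll": 0,"hand": 0.03},{"dx": 0,"dy": 0,"dz": 0.1427,"roll": 0,"hand": 0.03}]' --force 60

```text
time: 18.15
ee_pos: [0.4775, 0.2615, 0.2699]
tcp_rot: [179.9, -0.0, 90.0]
wrist_force: [-1.8, -0.4, 1.2]
opening: 0.0394
```

Request:
drive_tool --plan '[{"dx": 0,"dy": 0,"dz": 0,"roll": 0,"hand": 0.045},{"dx": 0,"dy": 0,"dz": 0,"roll": 0,"hand": 0.055},{"dx": 0,"dy": 0,"dz": 0,"roll": 0,"hand": 0.075},{"dx": 0,"dy": 0,"dz": 0,"roll": 0,"hand": 0.075},{"dx": 0,"dy": 0,"dz": -0.01,"roll": 0,"hand": 0.075},{"dx": 0,"dy": 0,"dz": -0.03,"roll": 0,"hand": 0.075},{"dx": 0,"dy": 0,"dz": -0.055,"roll": 0,"hand": 0.075},{"dx": -0.01,"dy": 0.001,"dz": -0.072,"roll": 0,"hand": 0.075},{"dx": -0.035,"dy": 0.003,"dz": -0.077,"roll": 0,"hand": 0.075},{"dx": -0.07,"dy": 0.006,"dz": -0.077,"roll": 0,"hand": 0.075},{"dx": -0.11,"dy": 0.01,"dz": -0.077,"roll": 0,"hand": 0.075},{"dx": -0.15,"dy": 0.013,"dz": -0.077,"roll": 0,"hand": 0.075},{"dx": -0.19,"dy": 0.015,"dz": -0.077,"roll": 0,"hand": 0.075},{"dx": -0.23,"dy": 0.018,"dz": -0.077,"roll": 0,"hand": 0.075},{"dx": -0.27,"dy": 0.021,"dz": -0.077,"roll": 0,"hand": 0.075},{"dx": -0.31,"dy": 0.024,"dz": -0.077,"roll": 0,"hand": 0.075},{"dx": -0.345,"dy": 0.026,"dz": -0.077,"roll": 0,"hand": 0.075},{"dx": -0.375,"dy": 0.028,"dz": -0.077,"roll": 0,"hand": 0.075},{"dx": -0.395,"dy": 0.029,"dz": -0.077,"roll": 0,"hand": 0.075},{"dx": -0.4,"dy": 0.03,"dz": -0.077,"roll": 0,"hand": 0.075}]'

```text
time: 19.82
ee_pos: [0.5073, -0.1413, 0.3467]
tcp_rot: [180.0, 0.0, 89.8]
wrist_force: [-0.8, -0.1, -0.3]
opening: 0.0748
```

Request:
drive_tool --plan '[{"dx": -0.01,"dy": 0.001,"dz": 0,"roll": 0,"hand": 0.075},{"dx": -0.03,"dy": 0.002,"dz": 0,"roll": 0,"hand": 0.075},{"dx": -0.06,"dy": 0.004,"dz": 0,"roll": 0,"hand": 0.075},{"dx": -0.095,"dy": 0.006,"dz": 0,"roll": 0,"hand": 0.075},{"dx": -0.13,"dy": 0.009,"dz": 0,"roll": 0,"hand": 0.075},{"dx": -0.16,"dy": 0.011,"dz": 0,"roll": 0,"hand": 0.075},{"dx": -0.185,"dy": 0.013,"dz": 0,"roll": 0,"hand": 0.075},{"dx": -0.201,"dy": 0.014,"dz": 0,"roll": 0,"hand": 0.075},{"dx": -0.2075,"dy": 0.0145,"dz": 0,"roll": 0,"hand": 0.075},{"dx": -0.2075,"dy": 0.0145,"dz": 0,"roll": 0,"hand": 0.075},{"dx": -0.2075,"dy": 0.0145,"dz": 0,"roll": 0,"hand": 0.075}]'

```text
time: 20.73
ee_pos: [0.5222, -0.3451, 0.3461]
tcp_rot: [-180.0, -0.0, 90.0]
wrist_force: [0.3, 0.4, 0.6]
opening: 0.075
```

```bash
python3 - <<'E'
from h import *
caps('top');caps('scene'); print(bot.get_obs()['ee_pos'])
E
```

```text
top cap [ 0.5226 -0.3446  0.1226] [0.04  0.043 0.008] [226 192   3] in white rack 0.0942 -0.5596
top cap [0.4777 0.2609 0.1194] [0.04  0.042 0.009] [238  65  60] in white rack -0.0001 0.0402
top cap [0.4702 0.1797 0.1192] [0.04  0.039 0.008] [ 62 175  75] in white rack -0.0009 -0.0413
top cap [0.4638 0.0989 0.1201] [0.042 0.04  0.01 ] [250 250 249] in white rack -0.0007 -0.1223
scene cap [0.4751 0.2587 0.1158] [0.04  0.046 0.007] [216  48  48] in white rack -0.0025 0.0378
scene cap [0.4691 0.1784 0.1156] [0.041 0.044 0.006] [ 51 168  71] in white rack -0.0019 -0.0427
scene cap [0.4617 0.0972 0.1162] [0.041 0.043 0.007] [236 235 233] in white rack -0.0027 -0.1242
scene cap [ 0.5215 -0.3465  0.1198] [0.042 0.043 0.006] [234 219  75] in white rack 0.0932 -0.5615
[ 0.52215362 -0.34471376  0.3463303 ]
```

Three bottles are placed correctly. Yellow is the last one.

Request:
drive_tool --plan '[{"dx": 0,"dy": 0,"dz": 0.008,"roll": 0,"hand": 0.075},{"dx": 0,"dy": 0,"dz": 0.025,"roll": 0,"hand": 0.075},{"dx": 0,"dy": 0,"dz": 0.045,"roll": 0,"hand": 0.075},{"dx": 0,"dy": 0,"dz": 0.063,"roll": 0,"hand": 0.075},{"dx": 0,"dy": 0,"dz": 0.0743,"roll": 0,"hand": 0.065},{"dx": 0,"dy": 0,"dz": 0.0743,"roll": 0,"hand": 0.055},{"dx": 0,"dy": 0,"dz": 0.0743,"roll": 0,"hand": 0.046},{"dx": 0,"dy": 0,"dz": 0.0743,"roll": 0,"hand": 0.038},{"dx": 0,"dy": 0,"dz": 0.0743,"roll": 0,"hand": 0.03},{"dx": 0,"dy": 0,"dz": 0.0743,"roll": 0,"hand": 0.03},{"dx": 0,"dy": 0,"dz": 0.0743,"roll": 0,"hand": 0.03},{"dx": 0,"dy": 0,"dz": 0.0743,"roll": 0,"hand": 0.03}]' --force 60

```text
time: 21.83
ee_pos: [0.5221, -0.3461, 0.2728]
tcp_rot: [179.9, 0.1, 90.0]
wrist_force: [0.7, 0.6, 4.0]
opening: 0.039
```

Request:
drive_tool --plan '[{"dx": 0,"dy": 0,"dz": -0.004,"roll": 0,"hand": 0.03},{"dx": 0,"dy": 0,"dz": -0.014,"roll": 0,"hand": 0.03},{"dx": 0,"dy": 0,"dz": -0.03,"roll": 0,"hand": 0.03},{"dx": 0.003,"dy": 0,"dz": -0.05,"roll": 0,"hand": 0.03},{"dx": 0.01,"dy": -0.001,"dz": -0.07,"roll": 0,"hand": 0.03},{"dx": 0.022,"dy": -0.001,"dz": -0.09,"roll": 0,"hand": 0.03},{"dx": 0.04,"dy": -0.002,"dz": -0.108,"roll": 0,"hand": 0.03},{"dx": 0.063,"dy": -0.003,"dz": -0.122,"roll": 0,"hand": 0.03},{"dx": 0.09,"dy": -0.005,"dz": -0.132,"roll": 0,"hand": 0.03},{"dx": 0.12,"dy": -0.006,"dz": -0.138,"roll": 0,"hand": 0.03},{"dx": 0.15,"dy": -0.008,"dz": -0.14,"roll": 0,"hand": 0.03},{"dx": 0.18,"dy": -0.01,"dz": -0.14,"roll": 0,"hand": 0.03},{"dx": 0.21,"dy": -0.011,"dz": -0.14,"roll": 0,"hand": 0.03},{"dx": 0.24,"dy": -0.013,"dz": -0.14,"roll": 0,"hand": 0.03},{"dx": 0.27,"dy": -0.015,"dz": -0.14,"roll": 0,"hand": 0.03},{"dx": 0.3,"dy": -0.016,"dz": -0.14,"roll": 0,"hand": 0.03},{"dx": 0.328,"dy": -0.018,"dz": -0.14,"roll": 0,"hand": 0.03},{"dx": 0.35,"dy": -0.019,"dz": -0.14,"roll": 0,"hand": 0.03},{"dx": 0.364,"dy": -0.02,"dz": -0.14,"roll": 0,"hand": 0.03},{"dx": 0.37,"dy": -0.02,"dz": -0.14,"roll": 0,"hand": 0.03}]' --force 60

```text
time: 23.5
ee_pos: [0.5015, 0.0257, 0.4124]
tcp_rot: [180.0, -0.0, 90.1]
wrist_force: [0.0, 0.5, -2.4]
opening: 0.039
```

Request:
drive_tool --plan '[{"dx": 0.006,"dy": 0,"dz": 0,"roll": 0,"hand": 0.03},{"dx": 0.02,"dy": -0.001,"dz": 0,"roll": 0,"hand": 0.03},{"dx": 0.04,"dy": -0.002,"dz": 0,"roll": 0,"hand": 0.03},{"dx": 0.065,"dy": -0.004,"dz": 0,"roll": 0,"hand": 0.03},{"dx": 0.093,"dy": -0.005,"dz": 0,"roll": 0,"hand": 0.03},{"dx": 0.123,"dy": -0.007,"dz": 0,"roll": 0,"hand": 0.03},{"dx": 0.153,"dy": -0.009,"dz": 0,"roll": 0,"hand": 0.03},{"dx": 0.183,"dy": -0.01,"dz": 0,"roll": 0,"hand": 0.03},{"dx": 0.213,"dy": -0.012,"dz": 0,"roll": 0,"hand": 0.03},{"dx": 0.243,"dy": -0.014,"dz": 0,"roll": 0,"hand": 0.03},{"dx": 0.271,"dy": -0.015,"dz": 0,"roll": 0,"hand": 0.03},{"dx": 0.294,"dy": -0.016,"dz": 0,"roll": 0,"hand": 0.03},{"dx": 0.31,"dy": -0.017,"dz": 0,"roll": 0,"hand": 0.03},{"dx": 0.318,"dy": -0.0175,"dz": 0,"roll": 0,"hand": 0.03},{"dx": 0.318,"dy": -0.0175,"dz": 0,"roll": 0,"hand": 0.03},{"dx": 0.318,"dy": -0.0175,"dz": 0,"roll": 0,"hand": 0.03}]' --force 60

```text
time: 24.83
ee_pos: [0.4847, 0.3414, 0.4116]
tcp_rot: [-180.0, 0.0, 90.0]
wrist_force: [0.7, -0.5, -1.2]
opening: 0.0392
```

```bash
python3 - <<'E'
from h import *
c=cam('scene'); f=c['frame'][60:260,140:340,::-1]; cv2.imwrite('pics/s8.png',cv2.resize(f,None,fx=3,fy=3,interpolation=cv2.INTER_CUBIC))
E
```

```text
(no output)
```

View pics/s8.png

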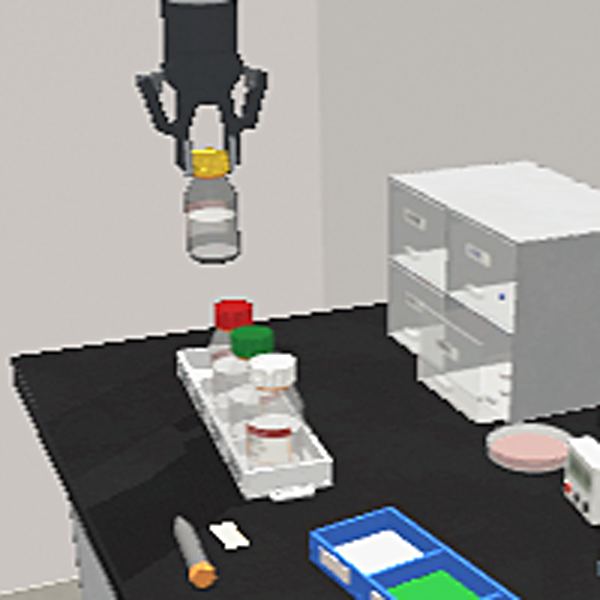

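Yellow hangs upright at (212,205) over the leftmost compartment. Red, green and white stand in order at (233,315), (252,340) and (272,370). I'll lower it.

Request:
drive_tool --plan '[{"dx": 0,"dy": 0,"dz": 0.004,"roll": 0,"hand": 0.03},{"dx": 0,"dy": 0,"dz": 0.014,"roll": 0,"hand": 0.03},{"dx": 0,"dy": 0,"dz": 0.03,"roll": 0,"hand": 0.03},{"dx": 0,"dy": 0,"dz": 0.05,"roll": 0,"hand": 0.03},{"dx": 0,"dy": 0,"dz": 0.07,"roll": 0,"hand": 0.03},{"dx": 0,"dy": 0,"dz": 0.09,"roll": 0,"hand": 0.03},{"dx": 0,"dy": 0,"dz": 0.108,"roll": 0,"hand": 0.03},{"dx": 0,"dy": 0,"dz": 0.122,"roll": 0,"hand": 0.03},{"dx": 0,"dy": 0,"dz": 0.132,"roll": 0,"hand": 0.03},{"dx": 0,"dy": 0,"dz": 0.138,"roll": 0,"hand": 0.03},{"dx": 0,"dy": 0,"dz": 0.1405,"roll": 0,"hand": 0.03},{"dx": 0,"dy": 0,"dz": 0.142,"roll": 0,"hand": 0.03},{"dx": 0,"dy": 0,"dz": 0.1427,"roll": 0,"hand": 0.03},{"dx": 0,"dy": 0,"dz": 0.1427,"roll": 0,"hand": 0.03}]' --force 60

```text
time: 26.05
ee_pos: [0.4846, 0.3421, 0.2699]
tcp_rot: [179.9, -0.0, 90.0]
wrist_force: [-1.1, -0.7, -1.2]
opening: 0.0389
```

Request:
drive_tool --plan '[{"dx": 0,"dy": 0,"dz": 0,"roll": 0,"hand": 0.045},{"dx": 0,"dy": 0,"dz": 0,"roll": 0,"hand": 0.055},{"dx": 0,"dy": 0,"dz": 0,"roll": 0,"hand": 0.075},{"dx": 0,"dy": 0,"dz": 0,"roll": 0,"hand": 0.075},{"dx": 0,"dy": 0,"dz": -0.01,"roll": 0,"hand": 0.075},{"dx": 0,"dy": 0,"dz": -0.03,"roll": 0,"hand": 0.075},{"dx": 0,"dy": 0,"dz": -0.055,"roll": 0,"hand": 0.075},{"dx": 0,"dy": 0,"dz": -0.085,"roll": 0,"hand": 0.075},{"dx": 0,"dy": 0,"dz": -0.115,"roll": 0,"hand": 0.075},{"dx": -0.02,"dy": 0,"dz": -0.135,"roll": 0,"hand": 0.075},{"dx": -0.05,"dy": 0,"dz": -0.14,"roll": 0,"hand": 0.075},{"dx": -0.09,"dy": 0,"dz": -0.14,"roll": 0,"hand": 0.075},{"dx": -0.13,"dy": 0,"dz": -0.14,"roll": 0,"hand": 0.075},{"dx": -0.17,"dy": 0,"dz": -0.14,"roll": 0,"hand": 0.075},{"dx": -0.21,"dy": 0,"dz": -0.14,"roll": 0,"hand": 0.075},{"dx": -0.25,"dy": 0,"dz": -0.14,"roll": 0,"hand": 0.075},{"dx": -0.285,"dy": 0,"dz": -0.14,"roll": 0,"hand": 0.075},{"dx": -0.31,"dy": 0,"dz": -0.14,"roll": 0,"hand": 0.075},{"dx": -0.32,"dy": 0,"dz": -0.14,"roll": 0,"hand": 0.075},{"dx": -0.32,"dy": 0,"dz": -0.14,"roll": 0,"hand": 0.075}]'

```text
time: 27.72
ee_pos: [0.4843, 0.0204, 0.4098]
tcp_rot: [179.9, 0.0, 89.8]
wrist_force: [-0.4, 0.0, -0.7]
opening: 0.0746
```

```bash
python3 - <<'E'
from h import *
caps('top','t9.png');caps('scene'); o=bot.get_obs(); print(o['ee_pos'],np.abs(o['qd']).max(),o['time'])
E
```

```text
top cap [0.4852 0.3424 0.1193] [0.04  0.041 0.009] [242 227   5] in white rack 0.0007 0.1221
top cap [0.4778 0.2613 0.1199] [0.04  0.04  0.009] [236  55  48] in white rack -0.0 0.0406
top cap [0.4702 0.1793 0.1194] [0.04  0.042 0.009] [ 71 177  78] in white rack -0.0009 -0.0417
scene cap [0.4828 0.3409 0.1153] [0.041 0.048 0.007] [229 213  74] in white rack -0.0015 0.1204
scene cap [0.4755 0.2598 0.1157] [0.04  0.045 0.006] [214  43  43] in white rack -0.0021 0.0389
scene cap [0.4693 0.1789 0.1161] [0.042 0.045 0.007] [ 51 166  71] in white rack -0.0017 -0.0422
scene cap [0.4619 0.0974 0.1161] [0.04  0.04  0.007] [231 230 228] in white rack -0.0025 -0.124
[0.48444998 0.02237076 0.4094609 ] 1.533489877301887 27.8167
```

View pics/t9.png

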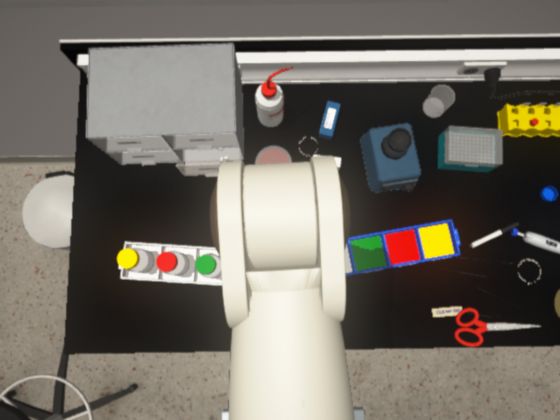

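Yellow, red and green stand in place at (128,258), (167,262) and (206,265). The arm hides white from the top camera, but the scene camera measures it in place. All four caps are at the right height and within 3 mm of their centres. I'll hand the job in.

```bash
python3 -c "
from workcell import bot
print(bot.job_done())"
```

```text
the job is handed in; nothing more can be done
None
```

All four bottles are in the white rack in reverse order, and the job was handed in at about 28 s of the 109 s allowed. From left to right they now stand yellow, red, green, white; in the blue rack they stood white, green, red, yellow. I gripped each by its cap across the rack, carried it over the bottles already placed and lowered it to the floor before letting go.

- **Last checks:** the final scene view put every cap within about 3 mm of its compartment centre (the limit is 15 mm). The top view agreed within about 2 mm, but the arm hid white in its last picture, so white's last top reading was from before yellow was moved. In both views the caps sit 3–5 mm lower than in the blue rack, as expected without the mats. The bottles looked upright.
- **Disagreements:** the scene camera reads about 2 mm off the top camera in position and 3 mm off in height, within or close to its stated 2 mm calibration.
- **Refused call:** one move call was refused because its rows lacked "roll". It moved nothing, and I resent it.
- **Dish and timer:** I did not measure them again, but nothing worked near them and the views showed no change. The arm partly hid both in the last picture.

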